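# Pack up the soft foot of the levelling press

## Robot

A 6-joint arm with a two-finger parallel gripper is mounted at the origin on the work surface. World frame = base frame: x ahead of the robot, y to its left, z up, the work surface at z = 0. Lengths are in m, angles in rad, forces in N, time in s.
With the tool pointing down it reaches from about 0.275 to 0.75 m from the base axis. Payload 10.2 kg.
Tool frame: the origin (TCP) lies on the mounting face of the last link; the fingertips stand 166 mm ahead of it and the grasp point (between the pads) lies 147 mm ahead of it; z points along the fingers, y is the line along which they close (so a half turn about z gives the same grasp; the last joint's range is limited). The gripper opens to 88 mm and grips with 3 to 60 N. Pads are 18 mm wide; open, the fingers measure 123 mm over their backs; the gripper's body (75 mm by 187 mm) begins 45 mm behind the grasp point.
Start: joints at [-1.471, 0.313, 1.498, -0, 1.331, -0.223], TCP at [0.167, -0.498, 0.405] pointing down, gripper open.
Joint ranges: [-2.94, 2.94], [-0.97, 2.17], [0.19, 2.56], [-1.23, 4.37], [0.02, 3.11], [-2.88, 2.88]. Speed limits (rad/s): [2.39, 2.39, 3.01, 3.14, 3.14, 3.14].

## Interface

Orientations are given as a rotation vector (axis times angle).
In Python, from workcell import get_obs, get_image, camera_model, job gives the robot as it stands. The module is installed in compiled form; this text tells all that it offers.
- The arm moves only by the tool play_rows, never from a script. Its argument "targets" is a list of rows, each an object with "grip": the closure, from 0 (fully open) to 1 (shut); "translation": the shift along the world's x, y, z in m, a list of three; "yaw": the turn about the world's z in rad. In form: [{"grip": grip, "translation": [x, y, z], "yaw": yaw}, ...]. A call has 1 to 10 rows; each row shifts and turns the commanded pose from where the row before left it; what a row does not reach is not made up. A row lasts 1/12 s, in which the tool goes at most 41.7 mm and 7.16 degrees, less where a joint would pass 70% of its speed; a pose out of reach is approached as far as the arm can. A call with a gripper value outside its range is refused whole. The fingers move at their own pace and stop on an object; the grip force is fixed at half the most. Time passes only in rows, so rows that do not move let the fingers close. It gives the time, the measured TCP pose, the force, the opening and the grip force at its end, in the units of the state.
- get_obs(): the state, without advancing time (a new reading comes with each control period).
- get_image(name): name is "scene" or "top" or "wrist"; returns (picture, depth): 480x640x3 uint8, red, green, blue; 480x640 float32, m along the optical axis (not along the pixel's ray), 0 where there is no reading.
- camera_model(name): a dict with "K" (3x3 intrinsics, pixels), "R" (3x3) and "t" (3): a world point X has camera coordinates R X + t. Camera axes: x right, y down, z forward; pixel columns grow to the right and rows downward; lengths in m; the calibration is good to about 2 mm. The wrist camera is an equidistant fisheye: a pixel r from the principal point sees the ray r / f radians off the axis. A picture is of the moment at which its call begins: read the wrist's pose just before it. camera_model takes no time and is no camera call; for the wrist camera it gives the pose at the moment of the call.
- job.job_done(): hands the job in; it is judged then, once.
The state is a dict: "t": time; "q": joint angles; "dq": joint speeds; "joint_efforts": joint torques, N m; "tcp_pos": TCP position; "eef_rot": TCP orientation; "ft_force": force on the tool from outside, world axes, zero at the start; "torque": the same for the moment, N m; "opening": finger opening in m; "grasp_force": force on a finger pad.
Only numpy, scipy, OpenCV 4.12 (cv2) and the standard library are available. Lean on these libraries where they do the work, as an engineer would, in place of code of your own. Each camera call takes 0.05 s, during which the arm holds its last target. There are 200 camera calls.

## Task

The levelling press rocks because its soft foot, the one at the front right (seen from the robot), does not reach its sole bar. Slide the slotted packers from the tray one by one flat under that foot, each pushed home gently round the stud, until the press no longer rocks when you push down firmly (but not hard) on the base's corner at that foot, and finish with that push. Use only as many packers as it takes (one or two), leave the rest in the tray, and disturb nothing else on the bench.

Things in the scene. Friction and masses are not known exactly. Their poses are not given: they have to be found in the camera images.
- press: grey specimen levelling press, 2.6 kg +-15 %, loose (nuts off), resting on three of four lugs: 290 tall, base 210 (x) x 140 (y), deck 40 above the feet; column at the rear, ram over the deck centre (all above the deck is at x > -30, but for the lever, left). Lugs 40 wide, 18 high, at x = +-85, out to y = +-110. Origin: base centre, in the plane of the feet's undersides; x rear, y left.
- soft_foot (a point): underside of the front right lug's bearing face (30 x 20, outer edge rounded 4 mm), on the slot's axis: (-85, -90, 0) mm in the press frame, 20 above the bench. The lug around it is 4 higher and reaches 20 out (press -y). Packers go in from outside, along press +y. The face hangs clear of its sole bar by one or by two packers plus 0.4 to 0.8 mm; which, is not known beforehand.
- press_corner (a point): top of the base's deck at its front right corner, (-90, -55, 40) mm in the press frame: push down here to feel for rocking. While packers are missing, 6 to 9 N tips the press over its front left and rear right feet and this corner dips 3.5 mm or more; let go, it falls back. Fully packed it dips less than 2 mm at 15 N.
- stud: upright hold-down stud, 10 diameter, fixed, top 49 above the bench, in the soft foot's slot (15 wide). Origin on its axis at bench level, yaw as the press. Round it lies a fixed dark steel sole bar, 50 wide, from 25 inside the stud to 85 outside it (press -y), its flat top 9 to 15 above the bench: set a packer on it and slide it in. Never over 30 N on the stud.
- tray: shallow aluminium tray, 275 x 132, rim 12 high, floor 3 above the bench, fixed. Origin at the centre of its underside; x along its length.
- packer1: slotted steel packer, 80 x 40 x 5 thick, 75 g, flat in the tray; all three alike. Origin on its underside, where the stud axis comes when home; +x to the open nose. Slot 14 wide from the nose (x = +20, full-round edge) to its closed end at x = -5; 40 wide body from x = -20 to +20; behind it a 24 wide grip tab to x = -60 (take it near x = -47).
- packer2: slotted steel packer, 80 x 40 x 5 thick, 75 g, flat in the tray; all three alike. Origin on its underside, where the stud axis comes when home; +x to the open nose. Slot 14 wide from the nose (x = +20, full-round edge) to its closed end at x = -5; 40 wide body from x = -20 to +20; behind it a 24 wide grip tab to x = -60 (take it near x = -47).
- packer3: slotted steel packer, 80 x 40 x 5 thick, 75 g, flat in the tray; all three alike. Origin on its underside, where the stud axis comes when home; +x to the open nose. Slot 14 wide from the nose (x = +20, full-round edge) to its closed end at x = -5; 40 wide body from x = -20 to +20; behind it a 24 wide grip tab to x = -60 (take it near x = -47).
- specimen1: mounted specimen, black resin disc 30 diameter x 20; origin under its centre. Leave alone.
- specimen2: mounted specimen, black resin disc 30 diameter x 20; origin under its centre. Leave alone.
- spanner: open-ended spanner, 160 long, flat on the bench. Leave alone.
- nut_dish: aluminium dish, 92 diameter x 18, holding the hold-down nuts. Leave alone.
- paste_jar: jar of polishing paste, 56 diameter x 55. Leave alone.
- test_piece: dark steel U-shaped test piece, 60 x 22 x 22. Leave alone.
- ring_gauge: steel ring, 84 outside diameter x 28. Leave alone.
There are look-alikes about, which are no part of the job. Leave any green or yellow look-alike of the packer1 alone.

How it is judged:
On the way, in this order (a step that is already met when the one before it is completed fails the run):
1. a first packer is fully home under the soft foot, its slot round the stud, the others still in the tray ((((horizontal distance between packer1 and stud below 0.005 m and z of soft_foot in the frame of packer1 above 0.003 m and angle between packer1's own z axis and vertical below 0.06 rad) and (x of packer2 in the frame of tray between -0.14 and 0.14 m and y of packer2 in the frame of tray between -0.07 and 0.07 m and z of packer2 in the frame of tray below 0.012 m) and (x of packer3 in the frame of tray between -0.14 and 0.14 m and y of packer3 in the frame of tray between -0.07 and 0.07 m and z of packer3 in the frame of tray below 0.012 m)) or ((horizontal distance between packer2 and stud below 0.005 m and z of soft_foot in the frame of packer2 above 0.003 m and angle between packer2's own z axis and vertical below 0.06 rad) and (x of packer1 in the frame of tray between -0.14 and 0.14 m and y of packer1 in the frame of tray between -0.07 and 0.07 m and z of packer1 in the frame of tray below 0.012 m) and (x of packer3 in the frame of tray between -0.14 and 0.14 m and y of packer3 in the frame of tray between -0.07 and 0.07 m and z of packer3 in the frame of tray below 0.012 m)) or ((horizontal distance between packer3 and stud below 0.005 m and z of soft_foot in the frame of packer3 above 0.003 m and angle between packer3's own z axis and vertical below 0.06 rad) and (x of packer1 in the frame of tray between -0.14 and 0.14 m and y of packer1 in the frame of tray between -0.07 and 0.07 m and z of packer1 in the frame of tray below 0.012 m) and (x of packer2 in the frame of tray between -0.14 and 0.14 m and y of packer2 in the frame of tray between -0.07 and 0.07 m and z of packer2 in the frame of tray below 0.012 m)))), for 0.2 s.
2. the corner at the soft foot is pushed down with the fingers with more than 11 N and the foot does not dip: it stays within 3 mm of its height (contact force between the fingers and press above 11 N and horizontal distance between the grasp point and soft_foot below 0.07 m and height (world z) of soft_foot above 0.017 m and (((horizontal distance between packer1 and stud below 0.005 m and z of soft_foot in the frame of packer1 above 0.003 m and angle between packer1's own z axis and vertical below 0.06 rad) and z of soft_foot in the frame of packer1 below 0.0075 m) or ((horizontal distance between packer2 and stud below 0.005 m and z of soft_foot in the frame of packer2 above 0.003 m and angle between packer2's own z axis and vertical below 0.06 rad) and z of soft_foot in the frame of packer2 below 0.0075 m) or ((horizontal distance between packer3 and stud below 0.005 m and z of soft_foot in the frame of packer3 above 0.003 m and angle between packer3's own z axis and vertical below 0.06 rad) and z of soft_foot in the frame of packer3 below 0.0075 m))), for 0.3 s.
At the end, for the whole second after the job is handed in: Top packer within 2.5 mm of the soft foot's underside; each packer taken is flat and home (seat point within 5 mm of the stud axis), each other one flat in the tray; the press level, its foot 18 to 22.5 mm above the bench; all at rest and released ((((horizontal distance between packer1 and stud below 0.005 m and z of soft_foot in the frame of packer1 above 0.003 m and angle between packer1's own z axis and vertical below 0.06 rad) and z of soft_foot in the frame of packer1 below 0.0075 m) or ((horizontal distance between packer2 and stud below 0.005 m and z of soft_foot in the frame of packer2 above 0.003 m and angle between packer2's own z axis and vertical below 0.06 rad) and z of soft_foot in the frame of packer2 below 0.0075 m) or ((horizontal distance between packer3 and stud below 0.005 m and z of soft_foot in the frame of packer3 above 0.003 m and angle between packer3's own z axis and vertical below 0.06 rad) and z of soft_foot in the frame of packer3 below 0.0075 m)) and ((horizontal distance between packer1 and stud below 0.005 m and z of soft_foot in the frame of packer1 above 0.003 m and angle between packer1's own z axis and vertical below 0.06 rad) or (x of packer1 in the frame of tray between -0.14 and 0.14 m and y of packer1 in the frame of tray between -0.07 and 0.07 m and z of packer1 in the frame of tray below 0.012 m)) and ((horizontal distance between packer2 and stud below 0.005 m and z of soft_foot in the frame of packer2 above 0.003 m and angle between packer2's own z axis and vertical below 0.06 rad) or (x of packer2 in the frame of tray between -0.14 and 0.14 m and y of packer2 in the frame of tray between -0.07 and 0.07 m and z of packer2 in the frame of tray below 0.012 m)) and ((horizontal distance between packer3 and stud below 0.005 m and z of soft_foot in the frame of packer3 above 0.003 m and angle between packer3's own z axis and vertical below 0.06 rad) or (x of packer3 in the frame of tray between -0.14 and 0.14 m and y of packer3 in the frame of tray between -0.07 and 0.07 m and z of packer3 in the frame of tray below 0.012 m)) and height (world z) of soft_foot between 0.018 and 0.0225 m and angle between press's own z axis and vertical below 0.02 rad and linear speed of each of press, packer1, packer2, packer3 below 0.01 m/s); the robot touches nothing.
It fails at once if a packer is rammed against the stud (over 30 N) (contact force between any of packer1, packer2, packer3 and stud above 30 N).
It fails at once if a packer is forced under or against the foot (over 50 N) (contact force between any of packer1, packer2, packer3 and press above 50 N).
It fails at once if the press is pushed or knocked with more than 45 N (contact force between any of the fingers, the arm and press above 45 N).
It fails at once if the press is tipped (angle between press's own z axis and vertical above 0.15 rad).
It fails at once if a bystander is disturbed (moved 30 mm) (distance of any of specimen1, specimen2, spanner, nut_dish, paste_jar, test_piece, ring_gauge from where it was at the start of the episode above 0.03 m).
It also fails if it takes over 72 s, if anything falls off the work surface, if the arm or the gripper's body presses on something with over 40 N, if the wrist force passes 120 N, or if a joint passes its speed limit or range.

## Working session

There is one attempt and no reset: what is moved stays moved. The work goes in short steps, Python scripts to look and compute and a tool call to move; the robot and the scene stay as the last step left them, time stands still between calls to the robot, and variables do not carry over. Pictures are saved under pics/ and viewed, at most 10 in all, crops included, and the job is handed in when it is done.

Besides the shell and the picture viewer there is one more tool, called after "Emit:" in YAML: its name, and indented under it one key for each argument. play_rows: Moves the arm, as the interface text tells. Its arguments: {"type":"object","properties":{"targets":{"type":"array","items":{"type":"object","properties":{"grip":{"type":"number"},"translation":{"type":"array","items":{"type":"number"}},"yaw":{"type":"number"}}}}},"required":["targets"]}

```bash
mkdir -p pics; cat > h.py <<'E'
import numpy as np, cv2
from workcell import get_obs,get_image,camera_model,job
def snap(name,tag):
    m=camera_model(name); p,d=get_image(name)
    np.savez(f'pics/{tag}.npz',p=p,d=d,K=m['K'],R=m['R'],t=m['t'],fish=name=='wrist')
    cv2.imwrite(f'pics/{tag}.png',p[:,:,::-1]); return p,d,m
def ld(tag): return np.load(f'pics/{tag}.npz')
def ray(n,u,v):
    K=n['K']; x=(u-K[0,2])/K[0,0]; y=(v-K[1,2])/K[1,1]
    if n['fish']:
        r=np.hypot(x,y); s=np.tan(r)/r if r>1e-9 else 1; x*=s;y*=s
    c=-n['R'].T@n['t']; return c,n['R'].T@np.array([x,y,1.])
def atz(n,u,v,z):
    c,d=ray(n,u,v); return c+d*(z-c[2])/d[2]
def bydepth(n,u,v):
    c,d=ray(n,u,v); return c+d*n['d'][int(round(v)),int(round(u))]
def proj(n,X):
    c=n['R']@np.array(X)+n['t']; x,y=c[0]/c[2],c[1]/c[2]
    if n['fish']:
        r=np.hypot(x,y); s=np.arctan2(r,1)/r if r>1e-9 else 1; x*=s;y*=s
    K=n['K']; return K[0,0]*x+K[0,2],K[1,1]*y+K[1,2]
def tri(a,pa,b,pb):
    c1,d1=ray(a,*pa);c2,d2=ray(b,*pb)
    s=np.linalg.lstsq(np.c_[d1,-d2],c2-c1,rcond=None)[0]
    return (c1+s[0]*d1+c2+s[1]*d2)/2, np.linalg.norm(c1+s[0]*d1-c2-s[1]*d2)
E
python3 - <<'E'
from h import *
for c in('scene','top','wrist'):
    p,d,m=snap(c,c+'0'); print(c,m['K'].tolist(),(-m['R'].T@m['t']).round(3),m['R'].round(2).tolist())
o=get_obs();print({k:np.round(v,3).tolist() for k,v in o.items()})
E
```

```text
scene [[449.2879921861298, 0.0, 317.9607419225551], [0.0, 449.2879921861298, 238.68981748949113], [0.0, 0.0, 1.0]] [0.994 0.927 0.81 ] [[-0.89, 0.45, 0.0], [0.27, 0.54, -0.8], [-0.36, -0.71, -0.6]]
top [[473.1291147534835, 0.0, 329.7585496265712], [0.0, 473.1291147534835, 240.790311455064], [0.0, 0.0, 1.0]] [0.438 0.063 1.207] [[0.02, -1.0, 0.0], [-1.0, -0.02, -0.06], [0.06, -0.0, -1.0]]
wrist [[371.64829954431775, 0.0, 319.5552223825787], [0.0, 371.64829954431775, 244.0424546166197], [0.0, 0.0, 1.0]] [ 0.232 -0.478  0.385] [[0.32, -0.95, -0.0], [-0.91, -0.31, 0.27], [-0.25, -0.08, -0.96]]
{'t': 0.15, 'q': [-1.471, 0.313, 1.498, -0.0, 1.331, -0.223], 'dq': [-0.0, -0.002, -0.003, -0.0, -0.0, -0.0], 'joint_efforts': [0.001, -40.23, -25.232, 0.069, 0.034, -0.0], 'tcp_pos': [0.167, -0.498, 0.404], 'eef_rot': [-3.1, -0.505, -0.0], 'ft_force': [0.93, 0.36, -0.633], 'torque': [0.031, -0.0, 0.037], 'grasp_force': 0.0, 'opening': 0.088}
```

View pics/top0.png

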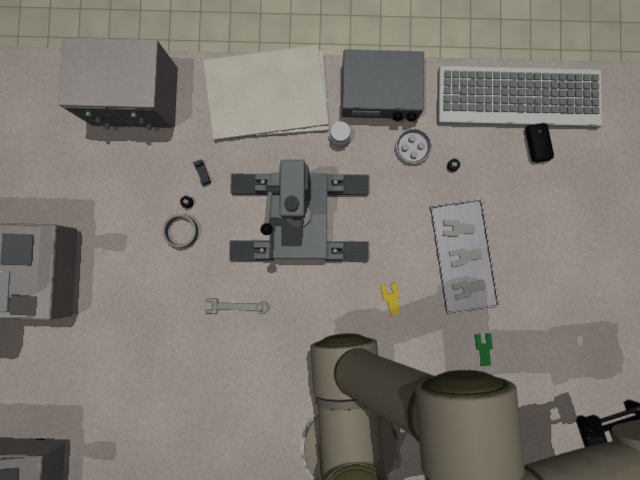

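View pics/scene0.png

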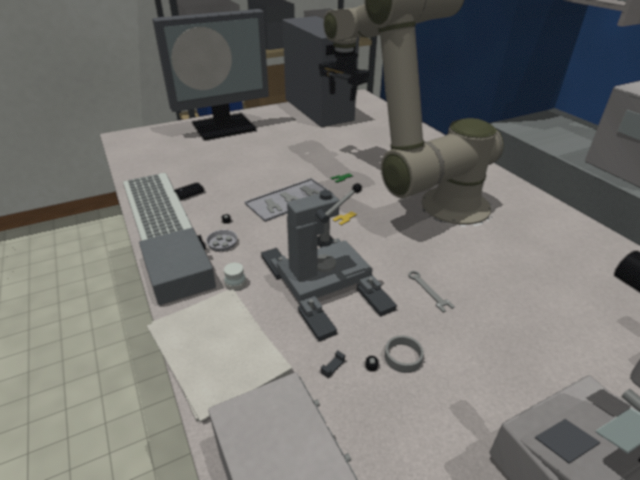

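The top view shows the tray at about (463,257) with three grey packers at (458,228), (465,257) and (467,289), their noses to image left (+y). The yellow (390,298) and green (484,348) look-alikes lie outside the tray. The press is at (300,215), and its front right foot and stud are at about (334,251). The three grey ones in the tray fit the description. I'll confirm in an enlarged crop.

```bash
python3 - <<'E'
from h import *
n=ld('top0'); p=n['p'][195:325,315:505,::-1]
cv2.imwrite('pics/crop1.png',cv2.resize(p,None,fx=4,fy=4,interpolation=cv2.INTER_CUBIC))
for u,v in [(467,289),(465,257),(458,228),(334,251),(356,252),(441,305),(300,255)]: print(u,v,bydepth(n,u,v).round(4))
E
```

```text
467 289 [ 0.3999 -0.2881  0.008 ]
465 257 [ 0.4807 -0.2828  0.0069]
458 228 [ 0.554  -0.264   0.0085]
334 251 [0.4861 0.0504 0.047 ]
356 252 [ 0.4864 -0.0057  0.0109]
441 305 [ 0.3574 -0.2256 -0.0037]
300 255 [0.4738 0.1328 0.0596]
```

View pics/crop1.png

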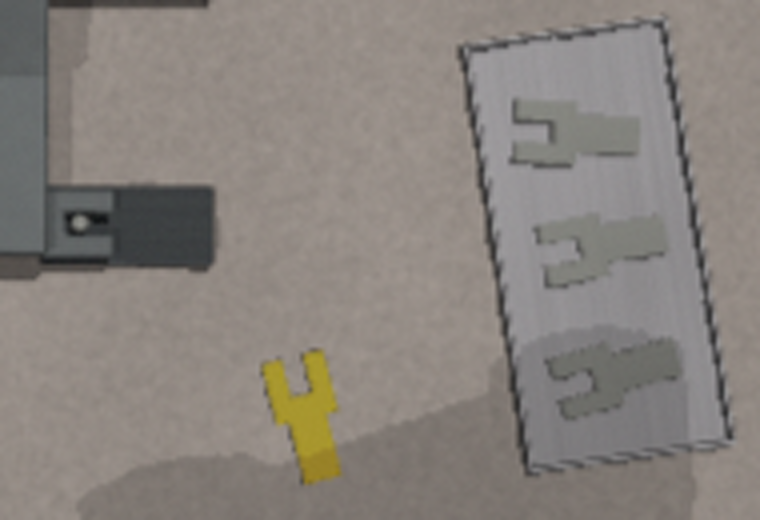

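View pics/wrist0.png

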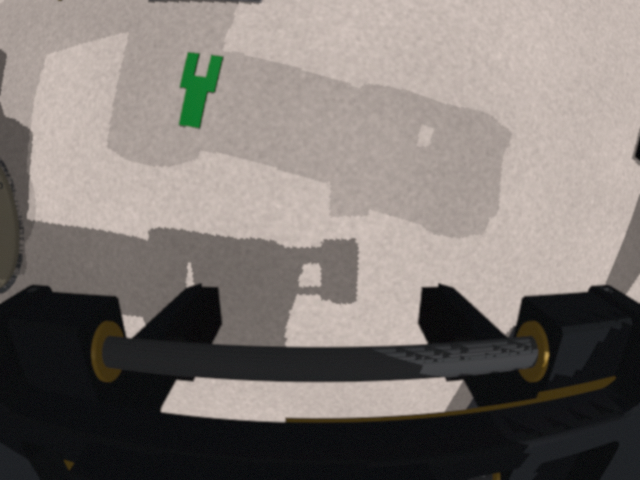

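The crop confirms three grey packers in the tray, with tab ends near crop (638,135), (665,240) and (680,360). The stud is at crop (80,222). The look-alikes are off-tray, and the wrist view shows only the green one. I'll start with the middle packer, which has the most room, and look from close by.

Emit:
play_rows:
  targets:
    - {"grip": 0,"translation": [0.031,0.02,-0.01],"yaw": 0.124}
    - {"grip": 0,"translation": [0.031,0.02,-0.01],"yaw": 0.124}
    - {"grip": 0,"translation": [0.031,0.02,-0.01],"yaw": 0.124}
    - {"grip": 0,"translation": [0.031,0.02,-0.01],"yaw": 0.124}
    - {"grip": 0,"translation": [0.031,0.02,-0.01],"yaw": 0.124}
    - {"grip": 0,"translation": [0.031,0.02,-0.01],"yaw": 0.124}
    - {"grip": 0,"translation": [0.031,0.02,-0.01],"yaw": 0.124}
    - {"grip": 0,"translation": [0.031,0.02,-0.01],"yaw": 0.124}
    - {"grip": 0,"translation": [0.031,0.02,-0.01],"yaw": 0.124}
    - {"grip": 0,"translation": [0.031,0.02,-0.01],"yaw": 0.124}

```text
t: 0.98
tcp_pos: [0.4779, -0.2965, 0.3041]
eef_rot: [-2.223, -2.219, 0.0]
ft_force: [-0.2, -1.1, -0.1]
opening: 0.088
grasp_force: 0.0
```

Emit:
play_rows:
  targets:
    - {"grip": 0.5,"translation": [0,0,0],"yaw": 0}
    - {"grip": 0.5,"translation": [0,0,0],"yaw": 0}
    - {"grip": 0.5,"translation": [0,0,0],"yaw": 0}

```text
t: 1.23
tcp_pos: [0.4762, -0.2982, 0.3047]
eef_rot: [-2.231, -2.211, 0.0]
ft_force: [-0.3, 0.0, 0.3]
opening: 0.0703
grasp_force: 0.0
```

```bash
python3 - <<'E'
from h import *
from scipy.spatial.transform import Rotation as Ro
o=get_obs(); print(o['t'],o['tcp_pos'],Ro.from_rotvec(o['eef_rot']).as_matrix().round(3).tolist(),o['opening'],o['ft_force'])
snap('wrist','w1')
E
```

```text
1.2333 [ 0.47621223 -0.29818168  0.30467093] [[0.009, 1.0, -0.0], [1.0, -0.009, 0.0], [0.0, -0.0, -1.0]] 0.07027074511987656 [-0.34958557  0.00105236  0.29006334]
```

View pics/w1.png

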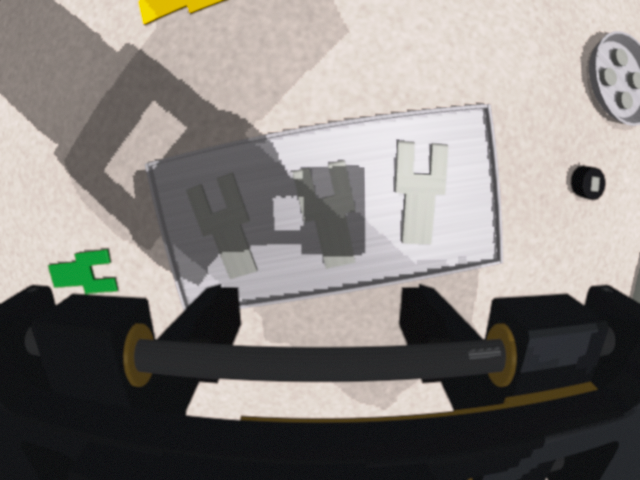

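The wrist view shows the three packers at about (420,190), (330,215) and (222,225). The right-most, at world x≈0.55, is well lit and clear of the rim, so I take it first. Second viewpoint next, then a model fit.

Emit:
play_rows:
  targets:
    - {"grip": 0.5,"translation": [0.02,-0.015,-0.02],"yaw": 0}
    - {"grip": 0.5,"translation": [0.02,-0.015,-0.02],"yaw": 0}
    - {"grip": 0.5,"translation": [0.02,-0.015,-0.02],"yaw": 0}
    - {"grip": 0.5,"translation": [0,0,0],"yaw": 0}
    - {"grip": 0.5,"translation": [0,0,0],"yaw": 0}

```text
t: 1.7
tcp_pos: [0.5357, -0.3441, 0.2436]
eef_rot: [-2.231, -2.208, 0.0]
ft_force: [-0.9, 0.4, -0.2]
opening: 0.044
grasp_force: 0.0
```

```bash
cat > fit.py <<'E'
from h import *
from scipy.optimize import minimize
from scipy.ndimage import map_coordinates
P=np.array([(20,-20),(20,-7),(0.,-7)]+[(2+7*np.cos(a)-0,7*np.sin(a)) for a in np.linspace(-np.pi/2,-3*np.pi/2,9)]+[(20,7),(20,20),(-20,20),(-20,12),(-60,12),(-60,-12),(-20,-12),(-20,-20)])/1000
def dens(P,s=.0015):
    out=[]
    for a,b in zip(P,np.roll(P,-1,0)):
        k=max(1,int(np.linalg.norm(b-a)/s)); out+= [a+(b-a)*i/k for i in range(k)]
    return np.array(out)
D=dens(P)
def grad(n):
    g=cv2.GaussianBlur(cv2.cvtColor(n['p'],cv2.COLOR_RGB2GRAY).astype(float),(0,0),1.3)
    m=np.hypot(cv2.Sobel(g,6,1,0),cv2.Sobel(g,6,0,1)); return np.minimum(m,60)
def fit(views,x,y,yaw,z,D=D):
    G=[grad({'p':n['p']}) for n in views]; V=[{k:n[k] for k in('K','R','t','fish')} for n in views]
    def cost(q):
        c,s=np.cos(q[2]),np.sin(q[2]); X=D@np.array([[c,s],[-s,c]])+q[:2]; t=0
        for g,n in zip(G,V):
            uv=np.array([proj(n,(a,b,z)) for a,b in X]); t-=map_coordinates(g,[uv[:,1],uv[:,0]],order=1).mean()
        return t
    best=None
    for dx in(-.006,0,.006):
      for dy in(-.006,0,.006):
        for da in(-.06,.06):
          r=minimize(cost,[x+dx,y+dy,yaw+da],method='Nelder-Mead',options=dict(initial_simplex=np.array([x+dx,y+dy,yaw+da])+np.array([[0,0,0],[.004,0,0],[0,.004,0],[0,0,.06]]),maxiter=80,xatol=1e-4,fatol=.01))
          if best is None or r.fun<best.fun: best=r
    return best.x,best.fun
E
cat > m1.py <<'E'
from fit import *
a,b,t=ld('w1'),ld('w2'),ld('top0')
z=.008
for u1,v1,u2,v2 in [(422,143,418,243)]:
    A=atz(a,u1,v1,z);B=atz(a,u2,v2,z); yaw=np.arctan2(*(A-B)[1::-1]); O=A+(B-A)*.25
    for nm,v in (('w1',[a]),('w2',[b]),('top',[t]),('w12',[a,b])):
        print(nm,fit(v,O[0],O[1],yaw,z))
    for zz in(.002,.005,.008,.011,.014): print(zz,fit([a,b],O[0],O[1],yaw,zz))
E
python3 - <<'E'
from h import *
o=get_obs(); print(o['tcp_pos'],o['opening']); snap('wrist','w2')
E
time python3 m1.py
```

```text
[ 0.53574138 -0.34409385  0.24364363] 0.043959799953080414
w1 (array([ 0.55619826, -0.24823056,  1.53647246]), np.float64(-44.85274745731168))
w2 (array([ 0.55643939, -0.24865923,  1.54258873]), np.float64(-39.14062521212519))
top (array([ 0.55141702, -0.24439309,  1.56797657]), np.float64(-44.74358645076848))
w12 (array([ 0.55636673, -0.24823805,  1.54166226]), np.float64(-83.43205365841897))
0.002 (array([ 0.55673653, -0.24724876,  1.55093734]), np.float64(-76.34340443706859))
0.005 (array([ 0.55678517, -0.24805875,  1.54015285]), np.float64(-82.82303478899127))
0.008 (array([ 0.55636673, -0.24823805,  1.54166226]), np.float64(-83.43205365841897))
0.011 (array([ 0.55556944, -0.2483153 ,  1.53982775]), np.float64(-81.14567310647743))
0.014 (array([ 0.55418524, -0.24857486,  1.55136803]), np.float64(-77.13991689090085))
real	0m48.638s
user	0m49.043s
sys	0m0.296s
```

View pics/w2.png

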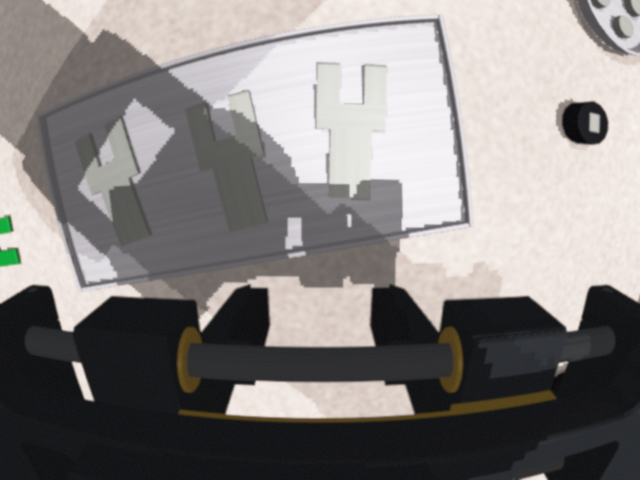

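The right-hand packer at (350,130) is clear, and both wrist views agree: origin (0.556,-0.248), yaw 88°, top at about 7–8 mm. The grip point is (0.555,-0.295).

Emit:
play_rows:
  targets:
    - {"grip": 0.5,"translation": [0.01,0.025,0],"yaw": -0.02}
    - {"grip": 0.5,"translation": [0.009,0.024,0],"yaw": 0}
    - {"grip": 0.5,"translation": [0,0,-0.02],"yaw": 0}
    - {"grip": 0.5,"translation": [0,0,-0.02],"yaw": 0}
    - {"grip": 0.5,"translation": [0,0,-0.02],"yaw": 0}
    - {"grip": 0.5,"translation": [0,0,0],"yaw": 0}
    - {"grip": 0.5,"translation": [0,0,0],"yaw": 0}
    - {"grip": 0.5,"translation": [0,0,0],"yaw": 0}

```text
t: 2.42
tcp_pos: [0.5555, -0.2943, 0.1871]
eef_rot: [2.251, 2.187, 0.001]
ft_force: [0.5, 0.2, -0.1]
opening: 0.0441
grasp_force: 0.0
```

Emit:
play_rows:
  targets:
    - {"grip": 0.5,"translation": [0,0,-0.008],"yaw": 0}
    - {"grip": 0.5,"translation": [0,0,-0.006],"yaw": 0}
    - {"grip": 0.5,"translation": [0,0,0],"yaw": 0}
    - {"grip": 0.5,"translation": [0,0,0],"yaw": 0}

```text
t: 2.75
tcp_pos: [0.5555, -0.2939, 0.1705]
eef_rot: [-2.252, -2.19, 0.0]
ft_force: [0.2, 0.5, 0.6]
opening: 0.044
grasp_force: 0.0
```

Emit:
play_rows:
  targets:
    - {"grip": 1,"translation": [0,0,0],"yaw": 0}
    - {"grip": 1,"translation": [0,0,0],"yaw": 0}
    - {"grip": 1,"translation": [0,0,0],"yaw": 0}
    - {"grip": 1,"translation": [0,0,0],"yaw": 0}
    - {"grip": 1,"translation": [0,0,0],"yaw": 0}
    - {"grip": 1,"translation": [0,0,0],"yaw": 0}

```text
t: 3.25
tcp_pos: [0.5556, -0.2939, 0.1709]
eef_rot: [2.252, 2.19, 0.0]
ft_force: [0.1, -0.0, 1.7]
opening: 0.0231
grasp_force: 29.9
```

Emit:
play_rows:
  targets:
    - {"grip": 1,"translation": [0,0,0.01],"yaw": 0}
    - {"grip": 1,"translation": [0,0,0.02],"yaw": 0}
    - {"grip": 1,"translation": [0,0,0.03],"yaw": 0}
    - {"grip": 1,"translation": [-0.01,0.03,0.02],"yaw": 0}
    - {"grip": 1,"translation": [-0.01,0.03,0.02],"yaw": 0}
    - {"grip": 1,"translation": [-0.01,0.03,0],"yaw": 0}
    - {"grip": 1,"translation": [-0.01,0.03,0],"yaw": 0}
    - {"grip": 1,"translation": [-0.01,0.03,0],"yaw": 0}
    - {"grip": 1,"translation": [-0.01,0.03,0],"yaw": 0}
    - {"grip": 1,"translation": [-0.01,0.03,0],"yaw": 0}

```text
t: 4.08
tcp_pos: [0.4847, -0.0825, 0.2714]
eef_rot: [2.252, 2.189, 0.0]
ft_force: [0.4, 1.6, -0.8]
opening: 0.0229
grasp_force: 29.9
```

Emit:
play_rows:
  targets:
    - {"grip": 1,"translation": [0,0,0],"yaw": 0}
    - {"grip": 1,"translation": [0,0,0],"yaw": 0}
    - {"grip": 1,"translation": [0,0,0],"yaw": 0}

```text
t: 4.33
tcp_pos: [0.4858, -0.0843, 0.2713]
eef_rot: [2.251, 2.189, 0.001]
ft_force: [-0.4, 0.7, -1.5]
opening: 0.0229
grasp_force: 29.9
```

```bash
python3 - <<'E'
from h import *
o=get_obs(); print(o['tcp_pos'],o['eef_rot'],o['opening'],o['ft_force']); p,d,m=snap('wrist','w3')
cv2.imwrite('pics/w3b.png',cv2.resize(p[:,:,::-1],(800,600),interpolation=cv2.INTER_CUBIC))
E
```

```text
[ 0.4858132  -0.08430281  0.27132062] [2.25130992e+00 2.18932318e+00 5.22349944e-04] 0.02286311038766978 [-0.35143858  0.66085823 -1.50961143]
```

View pics/w3b.png

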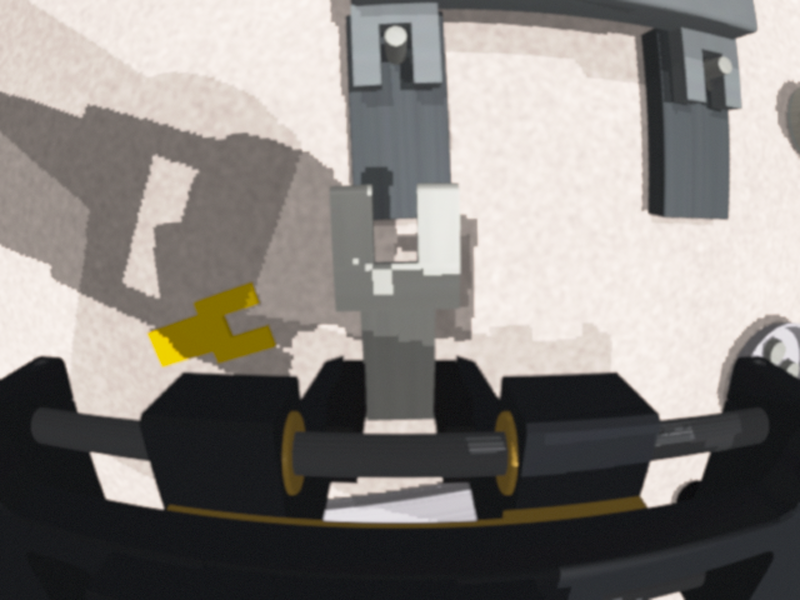

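The held packer is straight in the jaws, with its nose at (345..460,186) and tab end at (400,418). The stud top is at (397,36), the rear stud top at (727,64), and the sole bar runs down to about row 215 below the foot. Second viewpoint closer in, then fit the stud, bar and held packer.

Emit:
play_rows:
  targets:
    - {"grip": 1,"translation": [0,0.01,-0.01],"yaw": 0}
    - {"grip": 1,"translation": [0,0.01,-0.01],"yaw": 0}
    - {"grip": 1,"translation": [0,0.005,-0.01],"yaw": 0}
    - {"grip": 1,"translation": [0,0,0],"yaw": 0}
    - {"grip": 1,"translation": [0,0,0],"yaw": 0}
    - {"grip": 1,"translation": [0,0,0],"yaw": 0}

```text
t: 4.88
tcp_pos: [0.4858, -0.0596, 0.2411]
eef_rot: [2.252, 2.189, 0.0]
ft_force: [1.5, 0.2, -1.2]
opening: 0.0232
grasp_force: 29.9
```

```bash
cat > m2.py <<'E'
from fit import *
o=get_obs(); print(o['tcp_pos'],o['eef_rot'],o['opening']); snap('wrist','w4')
a,b=ld('w3'),ld('w4')
C=np.array([(.005*np.cos(t),.005*np.sin(t)) for t in np.linspace(0,6.28,40)])
for nm,px in (('stud',(317.6,28.8)),('rear',(581.6,51.2))):
    X=atz(a,*px,.049); print(nm,'px',X,bydepth(a,*px),'proj in w4',proj(b,X))
    for z in (.043,.049,.055): print(z,[np.round(np.r_[fit(v,X[0],X[1],0,z,C)],4) if 0 else [np.round(q,4) for q in fit(v,X[0],X[1],0,z,C)] for v in ([a],[b],[a,b])])
# held packer
z=.2713-.1629; A=atz(a,314,149,z);B=atz(a,320,334,z); O=A+(B-A)*.25; print('held rough',O,A,B)
print('held w3',fit([a],O[0],O[1],np.arctan2(*(A-B)[1::-1]),z))
# bar height by depth
for u,v in [(300,120),(340,120),(330,100)]: print('bar',bydepth(a,u,v).round(4), bydepth(b,*proj(b,bydepth(a,u,v))).round(4))
for u,v in [(270,150),(400,60),(450,120)]: print('bench',bydepth(a,u,v).round(4))
cv2.imwrite('pics/w4b.png',cv2.resize(b['p'][:330,200:640,::-1],None,fx=1.8,fy=1.8,interpolation=cv2.INTER_CUBIC))
E
python3 m2.py
```

```text
[ 0.48582151 -0.05957569  0.2410548 ] [2.25245364e+00 2.18908401e+00 2.75591941e-04] 0.02323692142552023
stud px [0.48989716 0.04750035 0.049     ] [0.48989545 0.0474153  0.04926671] proj in w4 (np.float64(319.00218211195914), np.float64(59.07473016518543))
0.043 [[array([ 0.4889,  0.0494, -0.1156]), np.float64(-60.0)], [array([ 0.4883,  0.0492, -0.0388]), np.float64(-60.0)], [array([ 0.4893,  0.049 , -0.0778]), np.float64(-120.0)]]
0.049 [[array([ 0.4888,  0.0479, -0.0744]), np.float64(-60.0)], [array([ 0.4893,  0.0476, -0.1241]), np.float64(-60.0)], [array([ 0.4889,  0.0477, -0.0649]), np.float64(-120.0)]]
0.055 [[array([ 0.4888,  0.0458, -0.0356]), np.float64(-60.0)], [array([ 0.4887,  0.0463, -0.0408]), np.float64(-60.0)], [array([ 0.4889,  0.0458, -0.0576]), np.float64(-120.0)]]
rear px [0.66123512 0.05140831 0.049     ] [0.66083997 0.05125133 0.04946427] proj in w4 (np.float64(614.0511292992612), np.float64(83.22150574813898))
0.043 [[array([ 0.6641,  0.0528, -0.0222]), np.float64(-60.0)], [array([ 0.6649,  0.0521, -0.0497]), np.float64(-60.0)], [array([ 0.6646,  0.0527, -0.062
[... 165 characters left out ...]
 0.0508, 0.0658]), np.float64(-120.0)]]
0.055 [[array([0.6534, 0.0488, 0.0788]), np.float64(-60.0)], [array([0.6526, 0.0493, 0.0568]), np.float64(-59.9893)], [array([0.6534, 0.0494, 0.083 ]), np.float64(-119.6652)]]
held rough [ 0.48677138 -0.03889022  0.1084    ] [ 0.48676072 -0.0192324   0.1084    ] [ 0.48680337 -0.09786367  0.1084    ]
held w3 (array([ 0.48714098, -0.03863429,  1.56260982]), np.float64(-49.435860097428495))
bar [ 0.4773 -0.0017  0.0135] [ 0.4774 -0.0016  0.0153]
bar [ 0.5025 -0.0024  0.0144] [0.4981 0.0007 0.08  ]
bar [0.4965 0.0105 0.0152] [0.4965 0.0105 0.0147]
bench [ 0.4697 -0.0189  0.1072]
bench [5.454e-01 4.070e-02 3.000e-04]
bench [ 5.805e-01 -2.000e-04 -5.000e-04]
```

View pics/w4b.png

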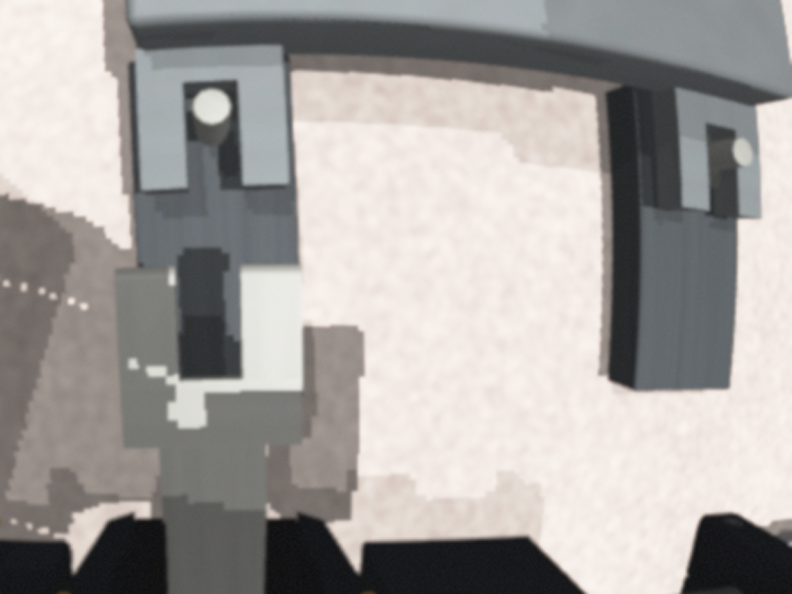

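The crop shows the stud top at (212,107), the rear stud at (742,152), the lug slot open towards the packer, and the packer's slot in line with it. Wrist depth puts the bar top at about 14–15 mm, which suggests one packer. Next I fit the yaw more finely.

```bash
cat > m3.py <<'E'
import fit as F; from fit import *
def grad2(n):
    g=cv2.GaussianBlur(cv2.cvtColor(n['p'],cv2.COLOR_RGB2GRAY).astype(float),(0,0),1.0)
    return np.sqrt(np.hypot(cv2.Sobel(g,6,1,0),cv2.Sobel(g,6,0,1)))
F.grad=grad2
a,b=ld('w3'),ld('w4')
for nm,n,px in (('s3',a,(317.6,28.8)),('s4',b,(317.8,59.4)),('r3',a,(581.6,51.2)),('r4',b,(612.2,84.4))): print(nm,atz(n,*px,.049).round(4))
print('tri',tri(a,(317.6,28.8),b,(317.8,59.4)),tri(a,(581.6,51.2),b,(612.2,84.4)))
seg=lambda p,q: np.linspace(p,q,30)
lug=np.vstack([seg((-.020,0),(-.020,-.02)),seg((-.02,-.02),(-.0075,-.02)),seg((-.0075,-.02),(-.0075,-.01)),seg((.0075,-.02),(.0075,-.01)),seg((.0075,-.02),(.02,-.02)),seg((.02,-.02),(.02,0))])
bar=np.vstack([seg((-.025,-.024),(-.025,-.045)),seg((.025,-.024),(.025,-.045))])
rbar=np.vstack([seg((-.025,-.03),(-.025,-.085)),seg((-.025,-.085),(.025,-.085)),seg((.025,-.03),(.025,-.085))])
for v in ([a],[b],[a,b]):
    print('lug',F.fit(v,.489,.048,.02,.038,lug)); 
    print('rbar',F.fit(v,.659,.051,.02,.0145,rbar))
for z in (.0095,.012,.0145,.017): print(z,'rbar',F.fit([a,b],.659,.051,.02,z,rbar))
print('bar',F.fit([a],.489,.048,.02,.0145,bar))
print('held3',F.fit([a],.487,-.0386,1.55,.1084)); print('held4',F.fit([b],.487,-.014,1.55,.0782))
E
python3 m3.py
```

```text
s3 [0.4899 0.0475 0.049 ]
s4 [0.4893 0.0474 0.049 ]
r3 [0.6612 0.0514 0.049 ]
r4 [0.6595 0.0504 0.049 ]
tri (array([0.48961071, 0.04693865, 0.05078516]), np.float64(0.0005502049990360184)) (array([0.6624956 , 0.05154991, 0.04672002]), np.float64(0.0014390483191672966))
lug (array([0.489014  , 0.04774254, 0.01213258]), np.float64(-13.735787132707692))
rbar (array([0.66319806, 0.05024762, 0.01815746]), np.float64(-14.379922571037344))
lug (array([0.48897811, 0.04775916, 0.01383503]), np.float64(-13.661745641158568))
rbar (array([0.66388891, 0.04943024, 0.01805531]), np.float64(-14.551854100002277))
lug (array([0.48899859, 0.0477562 , 0.01312473]), np.float64(-27.3955794579638))
rbar (array([0.66345595, 0.04986007, 0.01888994]), np.float64(-28.413808092516767))
0.0095 rbar (array([0.6675439 , 0.04905591, 0.01907739]), np.float64(-26.343939462564208))
0.012 rbar (array([0.66545225, 0.0494531 , 0.01837146]), np.float64(-27.535342835833656))
0.0145 rbar (array([0.66345595, 0.04986007, 0.01888994]), np.float64(-28.413808092516767))
0.017 rbar (array([0.66149911, 0.05019418, 0.01677621]), np.float64(-28.921583494628287))
bar (array([0.48879352, 0.07491726, 0.01303185]), np.float64(-14.602910500645786))
held3 (array([ 0.4871444 , -0.03863696,  1.56450276]), np.float64(-10.177796507525917))
held4 (array([ 0.48703118, -0.01389208,  1.56379165]), np.float64(-10.035779140237935))
```

Stud at (0.489,0.0477), press yaw 0.016. The held packer's yaw is 1.564 and its origin is +45.7 mm ahead of the TCP. Go to a 50 mm stand-off, low over the bar.

Emit:
play_rows:
  targets:
    - {"grip": 1,"translation": [0.004,0.012,-0.01],"yaw": 0.022}
    - {"grip": 1,"translation": [0,0,-0.02],"yaw": 0}
    - {"grip": 1,"translation": [0,0,-0.015],"yaw": 0}
    - {"grip": 1,"translation": [0,0,-0.006],"yaw": 0}
    - {"grip": 1,"translation": [0,0,0],"yaw": 0}
    - {"grip": 1,"translation": [0,0,0],"yaw": 0}
    - {"grip": 1,"translation": [0,0,0],"yaw": 0}

```text
t: 5.52
tcp_pos: [0.4899, -0.0472, 0.1907]
eef_rot: [2.227, 2.213, 0.001]
ft_force: [0.6, -0.1, -1.1]
opening: 0.0229
grasp_force: 29.9
```

```bash
cat > m4.py <<'E'
import sys; exec(open('m3.py').read().split("a,b=ld")[0])
tag=sys.argv[1]; snap('wrist',tag); b=ld(tag); o=get_obs(); T=o['tcp_pos']; print(T,o['eef_rot'],o['ft_force'])
seg=lambda p,q: np.linspace(p,q,30)
lug=np.vstack([seg((-.020,0),(-.020,-.02)),seg((-.02,-.02),(-.0075,-.02)),seg((-.0075,-.02),(-.0075,-.01)),seg((.0075,-.02),(.0075,-.01)),seg((.0075,-.02),(.02,-.02)),seg((.02,-.02),(.02,0))])
l=F.fit([b],.489,.0477,.016,.038,lug); h=F.fit([b],T[0]+.0005,T[1]+.0457,1.586,T[2]-.1629)
print('lug',l,'held',h); d=l[0][:2]-h[0][:2]; e=np.array([np.cos(l[0][2]),np.sin(l[0][2])]); print('to go along y',d@[-e[1],e[0]],'lateral x',d@e,'yaw',l[0][2]+np.pi/2-h[0][2])
E
python3 m4.py w5
```

```text
[ 0.48983421 -0.04711745  0.19069288] [2.22715549e+00 2.21341804e+00 1.27112424e-03] [ 0.75615218 -0.42499397  0.03576838]
lug (array([0.48893757, 0.04781389, 0.0181842 ]), np.float64(-12.800269469527393)) held (array([ 4.90150816e-01, -1.55429071e-03,  1.58705966e+00]), np.float64(-12.261925994546734))
to go along y 0.04938207612326048 lateral x -0.00031537142588464195 yaw 0.0019208600812494758
```

Aligned within 0.3 mm, with 49.4 mm to go. Lower onto the bar, watching the force.

Emit:
play_rows:
  targets:
    - {"grip": 1,"translation": [0,0,-0.003],"yaw": 0}
    - {"grip": 1,"translation": [0,0,-0.003],"yaw": 0}
    - {"grip": 1,"translation": [0,0,0],"yaw": 0}
    - {"grip": 1,"translation": [0,0,0],"yaw": 0}
    - {"grip": 1,"translation": [0,0,0],"yaw": 0}

```text
t: 5.98
tcp_pos: [0.4896, -0.0469, 0.1837]
eef_rot: [-2.228, -2.215, -0.0]
ft_force: [-0.1, 0.4, -0.7]
opening: 0.023
grasp_force: 29.9
```

Emit:
play_rows:
  targets:
    - {"grip": 1,"translation": [0,0,-0.001],"yaw": 0}
    - {"grip": 1,"translation": [0,0,0],"yaw": 0}
    - {"grip": 1,"translation": [0,0,0],"yaw": 0}

```text
t: 6.23
tcp_pos: [0.4895, -0.0469, 0.1827]
eef_rot: [-2.228, -2.215, 0.0]
ft_force: [-0.3, -0.3, -0.5]
opening: 0.0231
grasp_force: 29.9
```

Emit:
play_rows:
  targets:
    - {"grip": 1,"translation": [0,0,-0.001],"yaw": 0}
    - {"grip": 1,"translation": [0,0,0],"yaw": 0}
    - {"grip": 1,"translation": [0,0,0],"yaw": 0}

```text
t: 6.48
tcp_pos: [0.4896, -0.0469, 0.182]
eef_rot: [2.228, 2.215, 0.0]
ft_force: [-0.6, 0.5, 3.8]
opening: 0.0233
grasp_force: 29.9
```

Contact at TCP z≈0.1823, so the bar top is about 14.4 mm and one packer looks right. Slide in.

Emit:
play_rows:
  targets:
    - {"grip": 1,"translation": [-0.0003,0.004,0.0002],"yaw": 0}
    - {"grip": 1,"translation": [-0.0001,0.004,0],"yaw": 0}
    - {"grip": 1,"translation": [-0.0001,0.004,0],"yaw": 0}
    - {"grip": 1,"translation": [-0.0001,0.004,0],"yaw": 0}
    - {"grip": 1,"translation": [0,0,0],"yaw": 0}
    - {"grip": 1,"translation": [0,0,0],"yaw": 0}

```text
t: 6.98
tcp_pos: [0.489, -0.0303, 0.1821]
eef_rot: [-2.228, -2.215, -0.001]
ft_force: [0.7, 3.7, 5.5]
opening: 0.0228
grasp_force: 29.9
```

Emit:
play_rows:
  targets:
    - {"grip": 1,"translation": [0,0.002,0],"yaw": 0}
    - {"grip": 1,"translation": [0,0.002,0],"yaw": 0}
    - {"grip": 1,"translation": [-0.0001,0.002,0],"yaw": 0}
    - {"grip": 1,"translation": [0,0,0],"yaw": 0}

```text
t: 7.32
tcp_pos: [0.4889, -0.0247, 0.1821]
eef_rot: [2.227, 2.215, 0.0]
ft_force: [0.2, -0.8, 5.5]
opening: 0.0231
grasp_force: 29.9
```

Emit:
play_rows:
  targets:
    - {"grip": 1,"translation": [0,0.002,0],"yaw": 0}
    - {"grip": 1,"translation": [0,0.002,0],"yaw": 0}
    - {"grip": 1,"translation": [-0.0001,0.002,0],"yaw": 0}
    - {"grip": 1,"translation": [0,0,0],"yaw": 0}

```text
t: 7.65
tcp_pos: [0.4888, -0.0187, 0.1821]
eef_rot: [2.228, 2.215, 0.0]
ft_force: [0.5, -1.3, 5.5]
opening: 0.0228
grasp_force: 29.9
```

Emit:
play_rows:
  targets:
    - {"grip": 1,"translation": [0,0.002,0],"yaw": 0}
    - {"grip": 1,"translation": [-0.0001,0.002,0],"yaw": 0}
    - {"grip": 1,"translation": [0,0.002,0],"yaw": 0}
    - {"grip": 1,"translation": [0,0,0],"yaw": 0}

```text
t: 7.98
tcp_pos: [0.4887, -0.0127, 0.1821]
eef_rot: [2.227, 2.215, 0.0]
ft_force: [0.1, -0.3, 6.0]
opening: 0.0231
grasp_force: 29.9
```

Emit:
play_rows:
  targets:
    - {"grip": 1,"translation": [0,0.002,0],"yaw": 0}
    - {"grip": 1,"translation": [-0.0001,0.002,0],"yaw": 0}
    - {"grip": 1,"translation": [0,0.002,0],"yaw": 0}
    - {"grip": 1,"translation": [0,0,0],"yaw": 0}

```text
t: 8.32
tcp_pos: [0.4886, -0.0067, 0.1821]
eef_rot: [2.228, 2.215, 0.0]
ft_force: [0.3, -0.9, 6.4]
opening: 0.0231
grasp_force: 29.9
```

Emit:
play_rows:
  targets:
    - {"grip": 1,"translation": [0,0.002,0],"yaw": 0}
    - {"grip": 1,"translation": [-0.0001,0.002,0],"yaw": 0}
    - {"grip": 1,"translation": [0,0.002,0],"yaw": 0}
    - {"grip": 1,"translation": [0,0,0],"yaw": 0}

```text
t: 8.65
tcp_pos: [0.4885, -0.0007, 0.1821]
eef_rot: [2.228, 2.215, 0.0]
ft_force: [0.8, -0.7, 5.5]
opening: 0.0228
grasp_force: 29.9
```

Emit:
play_rows:
  targets:
    - {"grip": 1,"translation": [0,0.001,0],"yaw": 0}
    - {"grip": 1,"translation": [0,0.001,0],"yaw": 0}
    - {"grip": 1,"translation": [0,0,0],"yaw": 0}

```text
t: 8.9
tcp_pos: [0.4886, 0.0011, 0.1821]
eef_rot: [2.227, 2.215, 0.0]
ft_force: [0.5, -1.9, 5.1]
opening: 0.0231
grasp_force: 29.9
```

```bash
python3 m4.py w6
```

```text
[0.48854155 0.00111297 0.18210183] [2.22763043e+00 2.21445754e+00 3.13433277e-04] [-0.40335333 -2.59261021  6.37223678]
lug (array([0.48835577, 0.05770085, 0.05902474]), np.float64(-8.909282645950862)) held (array([0.49068337, 0.0407144 , 1.54265757]), np.float64(-6.643663309230081))
to go along y 0.017094176912855672 lateral x -0.001321511352538609 yaw 0.087163500649448
```

Emit:
play_rows:
  targets:
    - {"grip": 1,"translation": [0,0.0005,0],"yaw": 0}
    - {"grip": 1,"translation": [0,0.0005,0],"yaw": 0}
    - {"grip": 1,"translation": [0,0,0],"yaw": 0}

```text
t: 9.2
tcp_pos: [0.4886, 0.0019, 0.1821]
eef_rot: [2.227, 2.214, -0.0]
ft_force: [-0.5, -3.2, 4.5]
opening: 0.0228
grasp_force: 29.9
```

Emit:
play_rows:
  targets:
    - {"grip": 1,"translation": [0,0.0005,0],"yaw": 0}
    - {"grip": 1,"translation": [0,0,0],"yaw": 0}
    - {"grip": 1,"translation": [0,0,0],"yaw": 0}

```text
t: 9.45
tcp_pos: [0.4886, 0.0022, 0.1821]
eef_rot: [2.227, 2.214, -0.001]
ft_force: [-0.4, -6.0, 4.7]
opening: 0.0234
grasp_force: 29.9
```

It touched the stud at 6 N, so it is home. Release, back the fingers off upward, and check joint and lever clearances.

Emit:
play_rows:
  targets:
    - {"grip": 1,"translation": [0,-0.0006,0.0005],"yaw": 0}
    - {"grip": 0.5,"translation": [0,0,0],"yaw": 0}
    - {"grip": 0.5,"translation": [0,0,0],"yaw": 0}
    - {"grip": 0.5,"translation": [0,0,0],"yaw": 0}
    - {"grip": 0.5,"translation": [0,0,0.005],"yaw": 0}
    - {"grip": 0.5,"translation": [0,-0.005,0.02],"yaw": 0}
    - {"grip": 0.5,"translation": [0,-0.02,0.03],"yaw": 0}
    - {"grip": 0.5,"translation": [0,-0.025,0.025],"yaw": 0}
    - {"grip": 0.5,"translation": [0,0,0],"yaw": 0}
    - {"grip": 0.5,"translation": [0,0,0],"yaw": 0}

```text
t: 10.28
tcp_pos: [0.4885, -0.0485, 0.2634]
eef_rot: [2.229, 2.211, 0.002]
ft_force: [-0.4, -0.7, 0.1]
opening: 0.0439
grasp_force: 0.0
```

```bash
cat > m5.py <<'E'
exec(open('m3.py').read().split("a,b=ld")[0])
import sys; tag=sys.argv[1]; snap('wrist',tag); b=ld(tag); o=get_obs(); print(o['tcp_pos'],o['q'].round(3),o['opening'],o['ft_force'])
seg=lambda p,q: np.linspace(p,q,30)
lug=np.vstack([seg((-.020,0),(-.020,-.02)),seg((-.02,-.02),(-.0075,-.02)),seg((-.0075,-.02),(-.0075,-.01)),seg((.0075,-.02),(.0075,-.01)),seg((.0075,-.02),(.02,-.02)),seg((.02,-.02),(.02,0))])
tab=np.vstack([seg((-.023,.012),(-.06,.012)),seg((-.06,.012),(-.06,-.012)),seg((-.06,-.012),(-.023,-.012))])
l=F.fit([b],.489,.0477,.016,.038,lug); h=F.fit([b],.489,.047,1.586,.0194,tab); print('lug',l,'packer',h)
t=ld('top0'); s=ld('scene0')
X=tri(t,(266,229),s,(357,188)); print('knob',X, bydepth(t,266,229),bydepth(s,357,188))
p=cv2.resize(b['p'][:,:,::-1],(800,600)); cv2.imwrite('pics/%sb.png'%tag,p)
E
python3 m5.py w7
```

```text
[ 0.48814542 -0.04779517  0.26219097] [-0.337  0.407  1.776  0.     0.959 -0.33 ] 0.043675540733993996 [-0.28563577  0.78694558  0.17910899]
lug (array([0.48926429, 0.04743505, 0.02321756]), np.float64(-10.976371307745385)) packer (array([0.48849422, 0.05688466, 1.58734518]), np.float64(-14.021921209376206))
knob (array([0.51563459, 0.18498217, 0.29684288]), np.float64(0.0015993324429320248)) [0.51391148 0.18374861 0.30925454] [0.52193663 0.19330614 0.30289413]
```

View pics/w7b.png

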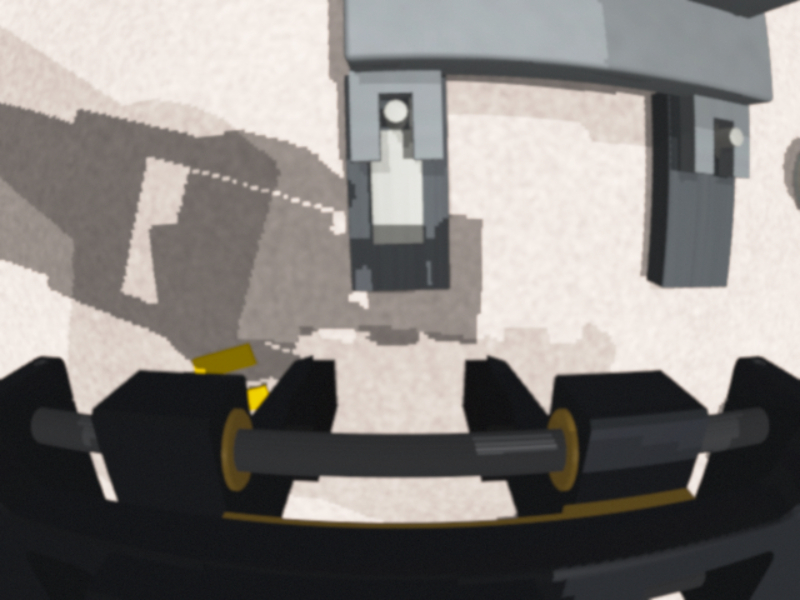

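The packer sits under the lug, with only its tab showing (rows 160–242). The stud is at (396,110) and the tab is centred in line with it. The lever knob is up at z≈0.30, so I turn the hand 90° out of its way (camera to the front) and close the fingers for the push.

```bash
python3 - <<'E'
from h import *
b=ld('w7')
for u,v in [(372,242),(424,243),(398,242)]: print(atz(b,u/1.25,v/1.25,.0145).round(4),atz(b,u/1.25,v/1.25,.0194).round(4))
print(atz(b,396/1.25,110/1.25,.049).round(4))
E
```

```text
[ 0.4768 -0.0123  0.0145] [ 0.477  -0.0116  0.0194]
[ 0.5026 -0.013   0.0145] [ 0.5023 -0.0124  0.0194]
[ 0.4897 -0.0125  0.0145] [ 0.4897 -0.0118  0.0194]
[0.4894 0.048  0.049 ]
```

Emit:
play_rows:
  targets:
    - {"grip": 1,"translation": [0,0,0.001],"yaw": 0.1248}
    - {"grip": 1,"translation": [0,0,0.001],"yaw": 0.1248}
    - {"grip": 1,"translation": [0,0,0],"yaw": 0.1248}
    - {"grip": 1,"translation": [0,0,0],"yaw": 0.1248}
    - {"grip": 1,"translation": [0,0,0],"yaw": 0.1248}
    - {"grip": 1,"translation": [0,0,0],"yaw": 0.1248}
    - {"grip": 1,"translation": [0,0,0],"yaw": 0.1248}
    - {"grip": 1,"translation": [0,0,0],"yaw": 0.1248}
    - {"grip": 1,"translation": [0,0,0],"yaw": 0.1248}
    - {"grip": 1,"translation": [0,0,0],"yaw": 0.1248}

```text
t: 11.17
tcp_pos: [0.4881, -0.0469, 0.263]
eef_rot: [-0.502, -3.098, -0.001]
ft_force: [-0.4, 0.2, 0.9]
opening: 0.0003
grasp_force: 0.0
```

Emit:
play_rows:
  targets:
    - {"grip": 1,"translation": [0,0,0],"yaw": 0.1248}
    - {"grip": 1,"translation": [0,0,0],"yaw": 0.1248}
    - {"grip": 1,"translation": [0,0,0],"yaw": 0.1}
    - {"grip": 1,"translation": [-0.005,0.03,0],"yaw": 0}
    - {"grip": 1,"translation": [-0.005,0.035,0],"yaw": 0}
    - {"grip": 1,"translation": [0,0.035,0],"yaw": 0}
    - {"grip": 1,"translation": [0,0.028,0],"yaw": 0}
    - {"grip": 1,"translation": [0,0,0],"yaw": 0}
    - {"grip": 1,"translation": [0,0,0],"yaw": 0}

```text
t: 11.92
tcp_pos: [0.4778, 0.0817, 0.2632]
eef_rot: [0.038, -3.139, -0.0]
ft_force: [0.0, 0.7, 0.0]
opening: 0.0003
grasp_force: 0.0
```

The tab end is at y=-0.0125, so the seat point is within about 0.5 mm of the stud axis: home. Now the push.

Emit:
play_rows:
  targets:
    - {"grip": 1,"translation": [0,0,-0.015],"yaw": 0}
    - {"grip": 1,"translation": [0,0,-0.012],"yaw": 0}
    - {"grip": 1,"translation": [0,0,-0.005],"yaw": 0}
    - {"grip": 1,"translation": [0,0,0],"yaw": 0}
    - {"grip": 1,"translation": [0,0,0],"yaw": 0}
    - {"grip": 1,"translation": [0,0,0],"yaw": 0}

```text
t: 12.42
tcp_pos: [0.4786, 0.0797, 0.2328]
eef_rot: [-0.032, 3.141, -0.0]
ft_force: [0.2, -0.5, 0.5]
opening: 0.0004
grasp_force: 0.0
```

Emit:
play_rows:
  targets:
    - {"grip": 1,"translation": [0,0,-0.001],"yaw": 0}
    - {"grip": 1,"translation": [0,0,-0.001],"yaw": 0}
    - {"grip": 1,"translation": [0,0,-0.001],"yaw": 0}
    - {"grip": 1,"translation": [0,0,0],"yaw": 0}
    - {"grip": 1,"translation": [0,0,0],"yaw": 0}

```text
t: 12.83
tcp_pos: [0.4784, 0.08, 0.2294]
eef_rot: [-0.033, 3.141, -0.0]
ft_force: [-0.9, -0.7, -0.3]
opening: 0.0005
grasp_force: 0.0
```

Emit:
play_rows:
  targets:
    - {"grip": 1,"translation": [0,0,-0.001],"yaw": 0}
    - {"grip": 1,"translation": [0,0,0],"yaw": 0}
    - {"grip": 1,"translation": [0,0,0],"yaw": 0}

```text
t: 13.08
tcp_pos: [0.4784, 0.08, 0.2284]
eef_rot: [0.033, -3.141, 0.0]
ft_force: [-0.3, -0.3, 0.0]
opening: 0.0004
grasp_force: 0.0
```

Emit:
play_rows:
  targets:
    - {"grip": 1,"translation": [0,0,-0.001],"yaw": 0}
    - {"grip": 1,"translation": [0,0,-0.001],"yaw": 0}
    - {"grip": 1,"translation": [0,0,0],"yaw": 0}
    - {"grip": 1,"translation": [0,0,0],"yaw": 0}

```text
t: 13.42
tcp_pos: [0.4784, 0.08, 0.2264]
eef_rot: [-0.033, 3.141, 0.0]
ft_force: [0.3, -0.5, -0.0]
opening: 0.0006
grasp_force: 0.0
```

Emit:
play_rows:
  targets:
    - {"grip": 1,"translation": [0,0,-0.0007],"yaw": 0}
    - {"grip": 1,"translation": [0,0,0],"yaw": 0}
    - {"grip": 1,"translation": [0,0,0],"yaw": 0}

```text
t: 13.67
tcp_pos: [0.4784, 0.08, 0.226]
eef_rot: [0.033, -3.141, 0.0]
ft_force: [-3.4, -1.4, 5.3]
opening: 0.0005
grasp_force: 2.7
```

Emit:
play_rows:
  targets:
    - {"grip": 1,"translation": [0,0,-0.0007],"yaw": 0}
    - {"grip": 1,"translation": [0,0,0],"yaw": 0}
    - {"grip": 1,"translation": [0,0,0],"yaw": 0}

```text
t: 13.92
tcp_pos: [0.4783, 0.0799, 0.2258]
eef_rot: [0.033, -3.141, 0.001]
ft_force: [-5.1, -2.0, 12.6]
opening: 0.0004
grasp_force: 5.9
```

At 12.6 N the corner has dipped only 0.4 mm, so it no longer rocks. A little more, and hold.

Emit:
play_rows:
  targets:
    - {"grip": 1,"translation": [0,0,-0.0003],"yaw": 0}
    - {"grip": 1,"translation": [0,0,0],"yaw": 0}
    - {"grip": 1,"translation": [0,0,0],"yaw": 0}
    - {"grip": 1,"translation": [0,0,0],"yaw": 0}
    - {"grip": 1,"translation": [0,0,0],"yaw": 0}
    - {"grip": 1,"translation": [0,0,0],"yaw": 0}
    - {"grip": 1,"translation": [0,0,0],"yaw": 0}
    - {"grip": 1,"translation": [0,0,0],"yaw": 0}

```text
t: 14.58
tcp_pos: [0.4784, 0.0799, 0.2257]
eef_rot: [0.033, -3.141, 0.001]
ft_force: [-5.9, -0.8, 14.4]
opening: 0.0004
grasp_force: 7.7
```

Held at 14.4 N with a total dip of about 0.5 mm: solid. Lift off straight up and check.

Emit:
play_rows:
  targets:
    - {"grip": 1,"translation": [0,0,0.001],"yaw": 0}
    - {"grip": 1,"translation": [0,0,0.002],"yaw": 0}
    - {"grip": 1,"translation": [0,0,0.01],"yaw": 0}
    - {"grip": 1,"translation": [0,0,0.02],"yaw": 0}
    - {"grip": 1,"translation": [0,-0.02,0.01],"yaw": 0}
    - {"grip": 1,"translation": [0,-0.03,0],"yaw": 0}
    - {"grip": 1,"translation": [0,-0.03,0],"yaw": 0}
    - {"grip": 1,"translation": [0,-0.03,0],"yaw": 0}
    - {"grip": 1,"translation": [0,0,0],"yaw": 0}
    - {"grip": 1,"translation": [0,0,0],"yaw": 0}

```text
t: 15.42
tcp_pos: [0.4784, -0.0309, 0.2682]
eef_rot: [-0.029, 3.141, 0.0]
ft_force: [0.6, 0.4, -0.4]
opening: 0.0006
grasp_force: 0.0
```

```bash
python3 - <<'E'
from h import *
o=get_obs(); print(o['t'],o['tcp_pos'],o['ft_force'])
snap('scene','s9'); a,b=ld('scene0'),ld('s9')
p=b['p'][190:360,230:430,::-1]; cv2.imwrite('pics/s9c.png',cv2.resize(p,None,fx=3.5,fy=3.5,interpolation=cv2.INTER_CUBIC))
d=cv2.absdiff(a['p'],b['p']).max(2)>40
print('changed px press/bench region',d[225:380,240:450].sum())
E
```

```text
15.4167 [ 0.47844674 -0.03091667  0.26815561] [ 0.56408168  0.36306832 -0.40051734]
changed px press/bench region 1357
```

View pics/s9c.png

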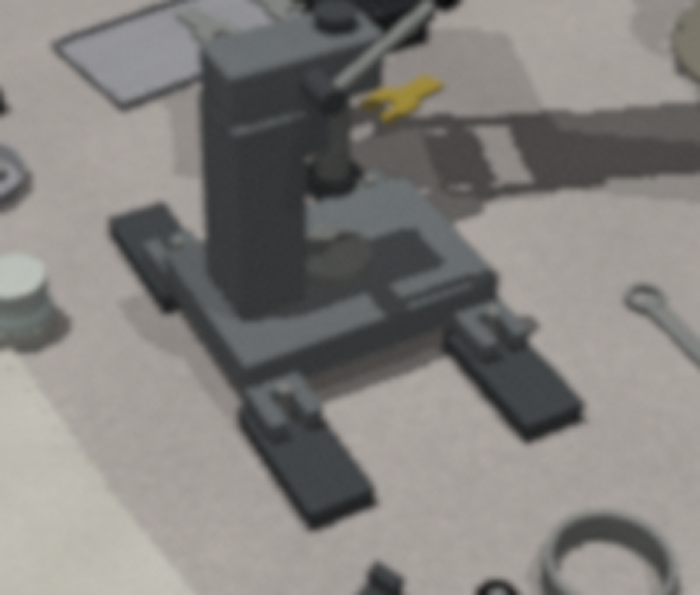

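The press stands level on its bars, and nothing else on the bench has moved. Handing in.

```bash
python3 -c "
from workcell import job
print(job.job_done())"
```

```text
the job is handed in; nothing more can be done
None
```

The job is handed in, with no verdict shown. One packer is home under the soft foot (about 0.5 mm from the stud axis by camera), the corner dipped about 0.5 mm under a 14 N push, and the other two packers stay in the tray.

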